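Reset a tripped soldering and hot-air station through its covered key well

TASK

Reset the tripped station: with closed fingertips push the sliding cover along its channel by its fin until the slot-shaped well beneath is completely open, reach into the well and press the sunken key fully down for at least a second, then let go of the key and push the cover back until it covers the well again. The cover is only pushed, never lifted off its channel; leave the key in the round well unpressed and the loose things around where they are.

Things in the scene. Friction and masses are not known exactly. Their poses are not given: they have to be found in the camera images.
- station: blue-grey bench station, 170 (x) x 230 (y) x 70 mm high, fixed to the table, its dark panel with knobs on the +x side; origin: centre of its underside on the table. Two aluminium modules, each 138 (x) x 100 (y) x 45 mm, lie side by side on top of it (their tops 115 mm above the table), turned with it; which is on which side varies
- reset_module: the module with the covered slot well, fixed; origin: centre of its underside, z up. Its flat top face lies 45 mm above the origin. On the top a shallow channel 128 mm long (x) and 80 mm wide (y), bounded by rails and end stops 5 mm high, guides the cover along the module's x axis. Its height and axes do not change during the run
- reset_well (a point): centre of the mouth of the slot well in the top face of reset_module, 32 mm to the -x side of the module's centre. The mouth is 44 mm along the module's x and 64 mm along its y, with straight walls 33 mm deep; axes as the module's
- cover: loose steel slide cover lying in the channel, about 0.15 kg, plate 60 (x) x 76 (y) x 6 mm. Origin: centre of its underside, x and y as the module's. At the start it lies centred over the well within 2 mm. From there it can slide 66 mm to +x, to the far stop; the well is completely open from 52 mm on. The -x stop is 2 mm beyond the position centred on the well
- cover_fin (a point): centre of the top edge of the black fin that stands upright across the middle of the cover: 10 mm thick (x), 44 mm long (y), rising 22 mm above the cover's plate; its top is 28 mm above the module's top face
- reset_key_top (a point): centre of the top face of the sunken white key at the bottom of the slot well, 22 (x) x 38 mm (y); 18 mm below the well's mouth when up
- reset_key (a joint): travel of the sunken key in m: 0 up, 0.005 fully down; spring return, about 1.4 N to start, about 5 N fully down
- aux_module: the other module, of the same outer size, with an open round well 50 mm wide and no cover; fixed; origin: centre of its underside. Two loose nozzles stand on it
- aux_well (a point): centre of the mouth of the round well in aux_module
- aux_key (a joint): travel of the 24 mm round key in the round well in m: 0 up, 0.005 down; not to be pressed
- nozzle_a: loose steel nozzle, 22 mm wide, 32 mm high, standing on aux_module; origin: centre of its underside
- nozzle_b: loose steel nozzle, 22 mm wide, 32 mm high, standing on aux_module; origin: centre of its underside
- sponge_tray: loose tray with a sponge, 90 x 70 x 22 mm, on the table beside the station (+y); origin: centre of its underside
- spool: loose solder spool, 52 mm wide, 40 mm high, on the table at the -y side; origin: centre of its underside
- flux_bottle: loose amber bottle, 36 mm wide, 75 mm high, on the table at the -y side; origin: centre of its underside
- driver: loose screwdriver, 160 mm long, lying on the table at the +y side
- heat_gun: loose hot-air handpiece, 280 mm long, 48 mm high, lying beyond the station (+x)

How it is judged:
By the outcome, as a careful person would: the job done as asked, in the order asked, and still so for the second after the job is handed in, with the robot touching nothing.
It also fails if it takes over 51 s, if anything falls off the work surface, if the arm or the gripper's body presses on something with over 40 N, if the wrist force passes 120 N, or if a joint passes its speed limit or range.

ROBOT

A 7-joint arm with a two-finger parallel gripper is mounted at the origin on the work surface. World frame = base frame: x ahead of the robot, y to its left, z up, the work surface at z = 0. Lengths are in m, angles in rad, forces in N, time in s.
With the tool pointing down it reaches from about 0.425 to 0.925 m from the base axis. Payload 6.8 kg.
Tool frame: the origin (TCP) lies midway between the tips of the shut fingers; the grasp point (between the pads) lies 19 mm behind it; x points along the fingers, y is the direction in which the jaws open and shut, and the axes are right-handed (so a half turn about x gives the same grasp; the last joint's range is limited). The gripper opens to 85 mm and grips with 20 to 120 N. Pads are 22 mm wide; open, the fingers measure 114 mm over their backs; the gripper's body (76 mm by 85 mm) begins 54 mm behind the grasp point. The pads swing forward as they close: fully open they stand 13 mm farther back than shut.
Start: joints at [-1.249, 0.477, 0.022, 1.555, -0.011, 1.109, -0.083], TCP at [0.281, 0.614, 0.231] pointing down, gripper open.
Joint ranges: [-2.96, 2.96], [-0.34, 2.1], [-1.41, 1.46], [0.24, 2.44], [-1.37, 4.51], [0.17, 1.92], [-2.96, 2.96]. Speed limits (rad/s): [2.39, 2.39, 3.14, 3.14, 3.14, 3.14, 3.14].

INTERFACE

Orientations are given as a rotation vector (axis times angle).
In Python, from bench import r gives the robot as it stands.
- The arm moves only by the tool carry_out, never from a script. Its argument "targets" is one flat list of numbers, 7 for each row, row after row: the finger opening in m, from 0 to 0.0854, then the shift along the tool's x, y, z in m, then the turn, a rotation vector about the tool's x, y, z in units of 5 degrees (1.0 is 5 degrees). A call has 1 to 12 rows; each row is the pose to reach, as a shift and turn from the pose measured when the call began, along the tool's axes at that moment; what a row does not reach only later rows make up. A row lasts 1/8 s, in which the tool goes at most 62.5 mm and 10.7 degrees, less where a joint would pass 70% of its speed; a pose out of reach is approached as far as the arm can. A call with a gripper value outside its range is refused whole. The fingers move at their own pace and stop on an object; "squeeze" is the grip in N (left out, the last holds). Time passes only in rows, so rows that repeat a pose let the fingers close. It gives the time, the measured TCP pose, the force and the opening at its end, in the units of the state.
- r.get_obs(): the state, without advancing time (a new reading comes with each control period).
- r.grab_frame(name): name is "scene" or "top" or "wrist"; returns the picture (420x560x3 uint8, blue, green, red); there is no depth.
- r.camera_info(name): a dict with "fx", "fy", "cx", "cy" (pixels), "xyz" and "orientation" of the camera in the world. Camera axes: x right, y up, looking along -z (the intrinsics and any distortion apply to the point x, -y, -z); pixel columns grow to the right and rows downward; lengths in m; the calibration is good to about 2 mm. A picture is of the moment at which its call begins: read the wrist's pose just before it. camera_info takes no time and is no camera call; for the wrist camera it gives the pose at the moment of the call.
- r.hand_in(): hands the job in, once; it reports no verdict.
The state is a dict: "clock": time; "joints": joint angles; "qvel": joint speeds; "tau": joint torques, N m; "tcp_pos": TCP position; "orientation": TCP orientation; "contact_force": force on the tool from outside, world axes, zero at the start; "moment": the same for the moment, N m; "grip_width": finger opening in m.
Only numpy, scipy, OpenCV 4.12 (cv2) and the standard library are available. Lean on these libraries where they do the work, as an engineer would, in place of code of your own. Each camera call takes 0.05 s, during which the arm holds its last target. There are 200 camera calls.

## Working session

There is one attempt and no reset: what is moved stays moved. The work goes in short steps, Python scripts to look and compute and a tool call to move; the robot and the scene stay as the last step left them, time stands still between calls to the robot, and variables do not carry over. Pictures are saved under pics/ and viewed, about 8 in all and at most 12, crops included, and the job is handed in when it is done.

Besides the shell and the picture viewer there is one more tool, called by a JSON object that holds its "fn" and its "kwargs", one argument or row to a line. carry_out: Moves the arm, as the interface text tells. Its arguments: {"type":"object","properties":{"targets":{"type":"array","items":{"type":"number"}},"squeeze":{"type":"number"}},"required":["targets"]}

```bash
mkdir -p pics; ls; python3 - <<'E'
from bench import r
import cv2,numpy as np
o=r.get_obs();print({k:np.round(v,4).tolist() for k,v in o.items()})
for n in("scene","top"):
    i=r.camera_info(n);print(n,i)
a=r.grab_frame("top");b=r.grab_frame("scene")
cv2.imwrite("pics/top.png",a);cv2.imwrite("pics/scene.png",b)
E
```

```text
pics
{'clock': 0.0, 'joints': [-1.2491, 0.4778, 0.0223, 1.5565, -0.0115, 1.1093, -0.0831], 'qvel': [-0.0002, -0.0, -0.0001, -0.0002, -0.0006, 0.0002, 0.0001], 'tau': [-0.0004, -59.6451, 1.6078, -28.1189, 0.0124, 0.0094, -0.0], 'tcp_pos': [0.281, 0.6131, 0.2303], 'orientation': [0.3356, 1.5447, -0.3385], 'contact_force': [0.5868, 0.8044, 0.4318], 'moment': [-0.0428, -0.0031, -0.0177], 'grip_width': 0.0857}
scene {'fx': 386.92894713112577, 'fy': 386.92894713112577, 'cx': 284.5239242030872, 'cy': 206.68723153439862, 'xyz': array([ 1.07658433, -0.51652842,  0.67306116]), 'orientation': array([0.91956718, 0.28527435, 0.602218  ])}
top {'fx': 428.0010527530232, 'fy': 428.0010527530232, 'cx': 277.41977917437185, 'cy': 212.15398431514274, 'xyz': array([0.48016974, 0.1475893 , 1.09940815]), 'orientation': array([ 0.0565686 , -0.10681514, -1.56677064])}
```

View pics/top.png

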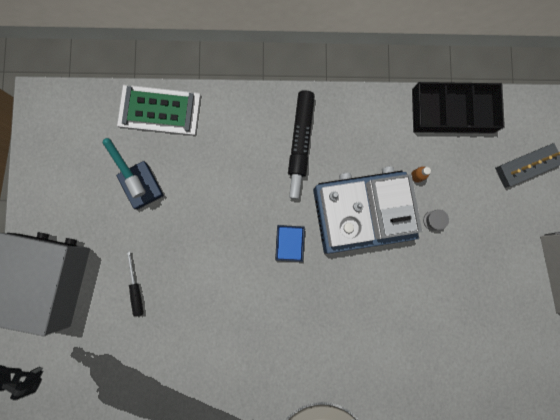

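View pics/scene.png

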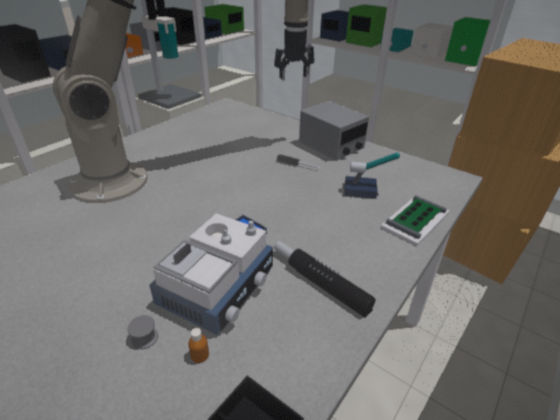

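The top view shows the station around pixel (367,212), with the reset module on its right (-y) side. The fin is at about (401,219), and the round well at (349,228) with the nozzles at (334,197) and (358,207). The scene view agrees.

```bash
cat > h.py <<'E'
from bench import r
import cv2,numpy as np
from scipy.spatial.transform import Rotation as R
def cast(i,uv,z):
    uv=np.atleast_2d(uv).astype(float)
    d=np.c_[(uv[:,0]-i["cx"])/i["fx"],-(uv[:,1]-i["cy"])/i["fy"],-np.ones(len(uv))]
    d=R.from_rotvec(i["orientation"]).apply(d);c=np.array(i["xyz"])
    return c+d*((z-c[2])/d[:,2])[:,None]
def proj(i,P):
    p=R.from_rotvec(i["orientation"]).inv().apply(np.atleast_2d(P)-i["xyz"])
    return np.c_[i["cx"]+i["fx"]*p[:,0]/-p[:,2],i["cy"]-i["fy"]*p[:,1]/-p[:,2]]
def tool():
    o=r.get_obs();return o["tcp_pos"],R.from_rotvec(o["orientation"])
E
python3 - <<'E'
from h import *
a=cv2.imread("pics/top.png");i=r.camera_info("top")
g=cv2.cvtColor(a,cv2.COLOR_BGR2GRAY)
m=np.zeros_like(g);m[165:260,310:425]=(g[165:260,310:425]>150)*255
cs,_=cv2.findContours(m,cv2.RETR_EXTERNAL,cv2.CHAIN_APPROX_NONE)
for c in cs:
    if cv2.contourArea(c)<300: continue
    P=cast(i,c[:,0],.115)[:,:2]
    b=cv2.minAreaRect((P*1000).astype(np.float32));print("mod",cv2.contourArea(c),b)
m=np.zeros_like(g);m[205:232,382:415]=(g[205:232,382:415]<50)*255
cs,_=cv2.findContours(m,cv2.RETR_EXTERNAL,cv2.CHAIN_APPROX_NONE)
for c in cs:
    P=cast(i,c[:,0],.143)[:,:2];print("fin",cv2.contourArea(c),cv2.minAreaRect((P*1000).astype(np.float32)))
# fin in scene
b=cv2.imread("pics/scene.png");j=r.camera_info("scene");g=cv2.cvtColor(b,cv2.COLOR_BGR2GRAY)
m=np.zeros_like(g);m[240:270,165:200]=(g[240:270,165:200]<60)*255
cs,_=cv2.findContours(m,cv2.RETR_EXTERNAL,cv2.CHAIN_APPROX_NONE)
for c in cs:
    print("finS",cv2.contourArea(c),cv2.boundingRect(c),cast(j,c[:,0].mean(0),.132))
p,q=tool();print(p,q.as_matrix().round(3))
t=cv2.resize(a[160:265,305:430],None,fx=6,fy=5.7,interpolation=cv2.INTER_CUBIC)[:600,:800];cv2.imwrite("pics/crop.png",t)
E
```

```text
mod 2465.5 ((581.7603149414062, -47.77096939086914), (139.03982543945312, 100.83341979980469), 8.97322940826416)
mod 1692.5 ((599.2542114257812, -160.7989044189453), (129.44744873046875, 79.26927947998047), 8.979503631591797)
fin 38.0 ((565.5029296875, -161.09996032714844), (7.068118572235107, 42.847190856933594), 9.566400527954102)
finS 1.0 (187, 248, 2, 5) [[ 0.57082946 -0.15360798  0.132     ]]
finS 0.0 (188, 246, 1, 1) [[ 0.56189773 -0.14494442  0.132     ]]
[0.28106033 0.61313584 0.23041472] [[-0.001  0.417  0.909]
 [-0.002  0.909 -0.417]
 [-1.    -0.002  0.   ]]
```

View pics/crop.png

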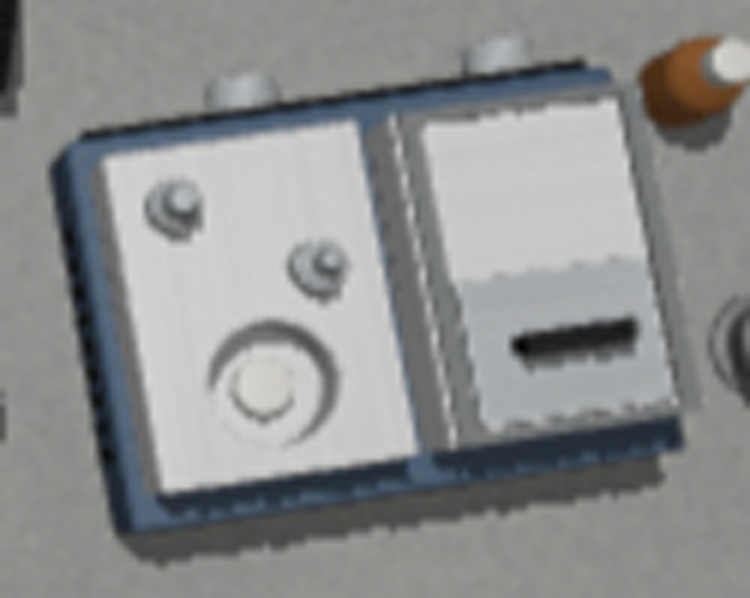

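The crop shows the module yawed about +9°. The cover is grey, with the fin at about crop (575,340), which is where the geometry puts it. Next I'll move above the fin, closing the fingers and aligning with the module on the way.

{"fn": "carry_out", "kwargs": {
  "targets": [0,-0.04,-0.12,0.11,-1.3,0,0,0,-0.04,-0.591,0.567,-6.72,0,0,0,-0.04,-0.591,0.567,-6.72,0,0,0,-0.04,-0.591,0.567,-6.72,0,0,0,-0.04,-0.591,0.567,-6.72,0,0,0,-0.04,-0.591,0.567,-6.72,0,0,0,-0.04,-0.591,0.567,-6.72,0,0,0,-0.04,-0.591,0.567,-6.72,0,0,0,-0.04,-0.591,0.567,-6.72,0,0,0,-0.04,-0.591,0.567,-6.72,0,0,0,-0.04,-0.591,0.567,-6.72,0,0,0,-0.04,-0.591,0.567,-6.72,0,0],
  "squeeze": 20
}}

```text
clock: 1.6
tcp_pos: [0.5269, -0.0946, 0.2691]
orientation: [-0.124, 1.568, 0.122]
contact_force: [0.2, 0.2, -1.0]
grip_width: -0.0002
```

{"fn": "carry_out", "kwargs": {
  "targets": [0,0,-0.06,0.01,0,0,0,0,0,-0.069,0.0124,0,0,0,0,0,-0.069,0.0124,0,0,0,0,0,-0.069,0.0124,0,0,0]
}}

```text
clock: 2.1
tcp_pos: [0.5497, -0.1586, 0.2688]
orientation: [-0.126, 1.568, 0.125]
contact_force: [0.4, 1.0, 0.1]
grip_width: 0.0002
```

```bash
python3 - <<'E'
from h import *
p,q=tool();i=r.camera_info("wrist");a=r.grab_frame("wrist");cv2.imwrite("pics/w1.png",a)
np.save("w1.npy",i,allow_pickle=True)
print(p,q.as_matrix().round(3),i)
print(proj(i,[[.5655,-.161,.143],[.599,-.1608,.115],p]))
E
```

```text
[ 0.54970442 -0.15864238  0.26880875] [[-0.001 -0.159  0.987]
 [-0.     0.987  0.159]
 [-1.     0.    -0.001]] {'fx': 350.93432348650896, 'fy': 350.93432348650896, 'cx': 279.1690681069092, 'cy': 209.0810810153211, 'xyz': array([ 0.47738149, -0.17036252,  0.4109159 ]), 'orientation': array([-0.21307016, -0.25083247,  1.71695229])}
[[273.10167649 219.33483975]
 [268.12605863 244.3216048 ]
 [279.19996656 275.20492097]]
```

View pics/w1.png

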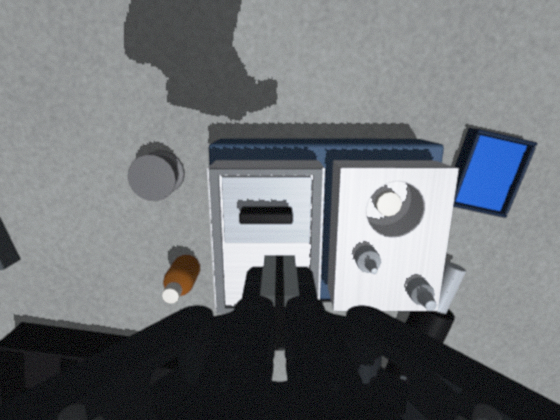

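The wrist view is from the -x side. The fin spans columns 239–293 and rows 206–223, the inner rails are at columns 221 and 312, and the closed fingertips are at about (280,262).

```bash
python3 - <<'E'
from h import *
a=cv2.imread("pics/w1.png");i=np.load("w1.npy",allow_pickle=True).item()
g=cv2.cvtColor(a,cv2.COLOR_BGR2GRAY)
s=g[195:235,230:303];m=(s<70).astype(np.uint8)
c=max(cv2.findContours(m,0,1)[0],key=cv2.contourArea);x,y,w,h=cv2.boundingRect(c);x+=230;y+=195;print(x,y,w,h)
Rm=R.from_euler('z',9,degrees=True).as_matrix()
f=lambda uv,z:(Rm.T@cast(i,uv,z)[0]*1000).round(1)
print("module-axes frame (mm)")
print("fin top +x edge",f((x+w/2,y+h-.5),.143),"bottom -x edge",f((x+w/2,y-.5),.121))
print("fin ends",f((x-.5,y+h-3),.143),f((x+w-.5,y+h-3),.143))
print("col196-235 at 266",g[196:230,266])
print("row190",g[190,205:330])
print("rails",f((221,190),.118),f((312,190),.118))
# aux module corners
k=cv2.inRange(a[150:320,328:462],(150,)*3,(255,)*3);c=max(cv2.findContours(k,0,1)[0],key=cv2.contourArea)[:,0]+[328,150]
P=(cast(i,c,.115)[:,:2]*1000).astype(np.float32);b=cv2.minAreaRect(P);print("aux",b,Rm[:2,:2].T@np.array(b[0]))
for n in[(566,-161),(599.2,-160.8),(581.8,-47.8)]:print("top-cam",Rm[:2,:2].T@np.array(n))
p,q=tool();print("tcp",Rm.T@p*1000)
E
```

```text
240 206 52 17
module-axes frame (mm)
fin top +x edge [ 536.1 -253.2  143. ] bottom -x edge [ 528.1 -253.9  121. ]
fin ends [ 534.  -274.5  143. ] [ 533.9 -232.7  143. ]
col196-235 at 266 [215 210 214 213 177 117  92  93  92  80  62  27   6   1  19   4  18  20
  35  44  45  50  52  45  44  40  47  88 158 207 215 215 210 209]
row190 [151 152 170 198 202 152 129 126 125 128 128 128 126 119 142 201 211 188
 193 199 196 203 203 202 199 201 202 201 200 202 204 204 203 203 202 202
 203 205 205 204 204 206 202 206 206 206 205 208 209 208 210 212 206 210
 207 210 208 211 211 209 211 212 214 213 214 211 211 213 214 215 215 215
 215 217 217 217 217 217 218 219 220 217 221 220 220 221 221 222 221 221
 222 222 223 224 224 224 226 226 225 225 225 225 226 227 227 207 161 122
 124 137 138 137 138 139 136 141 173 224 219 137  57  41  43  41  41]
rails [ 515.3 -292.5  118. ] [ 515.1 -214.5  118. ]
aux ((580.5704956054688, -38.449256896972656), (144.67227172851562, 129.75404357910156), 7.120410919189453) [ 567.40792047 -128.79711764]
top-cam [ 533.84565191 -247.55973005]
top-cam [ 566.66819171 -252.55581662]
top-cam [ 567.15950913 -138.22507444]
tcp [ 518.18740505 -242.67864618  268.94927403]
```

{"fn": "carry_out", "kwargs": {
  "targets": [0,0.04,-0.0105,-0.01,0,0,0,0,0.09,-0.0105,-0.01,0,0,0,0,0.125,-0.0105,-0.01,0,0,0,0,0.142,-0.0105,-0.01,0,0,0,0,0.142,-0.0105,-0.01,0,0,0,0,0.142,-0.0105,-0.01,0,0,0]
}}

```text
clock: 2.9
tcp_pos: [0.5426, -0.1706, 0.1284]
orientation: [-0.127, 1.566, 0.125]
contact_force: [0.5, 0.1, 0.2]
grip_width: 0.0004
```

```bash
cat > st.py <<'E'
from h import *
Rm=R.from_euler('z',9,degrees=True).as_matrix();o=r.get_obs()
print("t",round(o["clock"],2),"module-axes tcp",(Rm.T@o["tcp_pos"]*1000).round(1),"F",(Rm.T@o["contact_force"]).round(1))
E
python3 st.py; python3 -c "
from h import *
i=r.camera_info('scene');cv2.imwrite('pics/s2.png',cv2.resize(r.grab_frame('scene')[190:340,110:310],None,fx=4,fy=4))"
```

```text
t 2.9 module-axes tcp [ 509.2 -253.4  128.4] F [0.5 0.1 0.2]
```

View pics/s2.png

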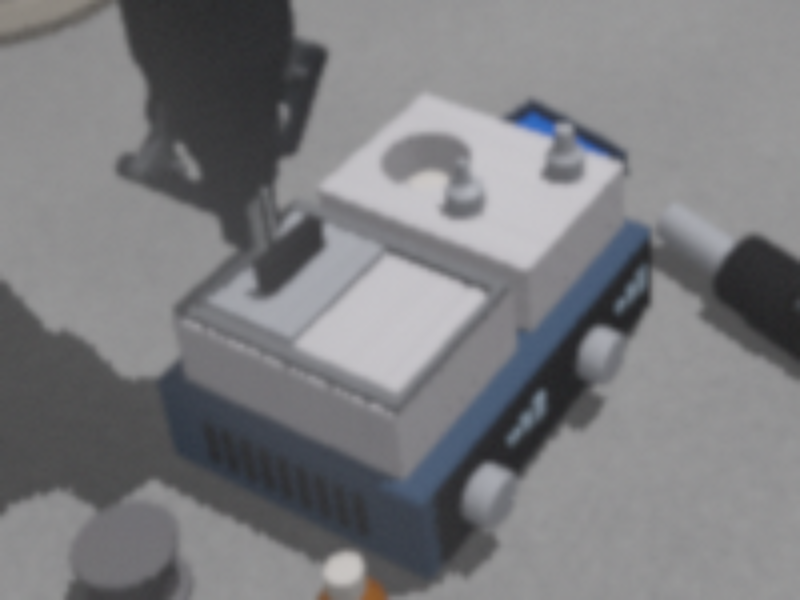

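The closed tips stand behind the fin at crop (265,215), centred on it. Now I'll push.

{"fn": "carry_out", "kwargs": {
  "targets": [0,0,0,0.004,0,0,0,0,0,0,0.008,0,0,0,0,0,0,0.012,0,0,0,0,0,0,0.017,0,0,0,0,0,0,0.022,0,0,0,0,0,0,0.028,0,0,0,0,0,0,0.034,0,0,0,0,0,0,0.04,0,0,0,0,0,0,0.046,0,0,0,0,0,0,0.052,0,0,0,0,0,0,0.056,0,0,0,0,0,0,0.06,0,0,0]
}}

```text
clock: 4.45
tcp_pos: [0.602, -0.1612, 0.1286]
orientation: [-0.126, 1.566, 0.125]
contact_force: [-0.8, 0.2, -0.9]
grip_width: 0.0001
```

```bash
python3 st.py
```

```text
t 4.45 module-axes tcp [ 569.4 -253.4  128.6] F [-0.7  0.3 -0.9]
```

{"fn": "carry_out", "kwargs": {
  "targets": [0,0,0,0.003,0,0,0,0,0,0,0.006,0,0,0,0,0,0,0.008,0,0,0,0,0,0,0.008,0,0,0]
}}

```text
clock: 4.95
tcp_pos: [0.6103, -0.1598, 0.1288]
orientation: [-0.127, 1.565, 0.125]
contact_force: [0.2, -0.0, -0.2]
grip_width: 0.0005
```

```bash
python3 st.py;  python3 -c "
from h import *
i=r.camera_info('scene');cv2.imwrite('pics/s3.png',cv2.resize(r.grab_frame('scene')[190:340,110:310],None,fx=4,fy=4))"
```

```text
t 4.95 module-axes tcp [ 577.8 -253.3  128.8] F [ 0.2 -0.1 -0.2]
```

View pics/s3.png

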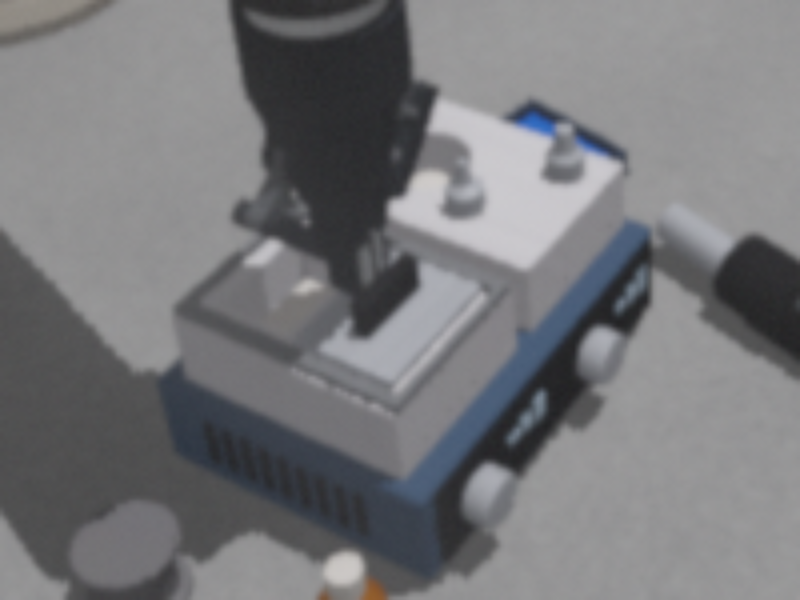

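The cover is almost at the far stop and the well looks open. I'll back off, lift, and take one wrist look at the well before pressing.

{"fn": "carry_out", "kwargs": {
  "targets": [0,-0.004,0,-0.004,0,0,0,0,-0.03,0,-0.006,0,0,0,0,-0.06,0,-0.006,0,0,0,0,-0.08,0,-0.006,0,0,0,0,-0.08,0,-0.006,0,0,0]
}}

```text
clock: 5.62
tcp_pos: [0.605, -0.1612, 0.2107]
orientation: [-0.127, 1.561, 0.124]
contact_force: [-0.1, -0.4, -0.3]
grip_width: 0.0
```

```bash
python3 st.py;  python3 -c "
from h import *
i=r.camera_info('wrist');a=r.grab_frame('wrist');cv2.imwrite('pics/w2.png',a);np.save('w2.npy',i,allow_pickle=True)
Rm=R.from_euler('z',9,degrees=True).as_matrix()
for c in ([535,-253,115],[513,-285,115],[557,-285,115],[557,-221,115],[513,-221,115],[535,-253,97]): print(c,proj(i,Rm@np.array(c)/1000).round(1))"
```

```text
t 5.62 module-axes tcp [ 572.3 -253.9  210.7] F [-0.1 -0.4 -0.3]
[535, -253, 115] [[280.9 158.8]]
[513, -285, 115] [[232.5 125.3]]
[557, -285, 115] [[234.8 190.2]]
[557, -221, 115] [[326.8 190.5]]
[513, -221, 115] [[329.6 125.6]]
[535, -253, 97] [[280.8 154.9]]
```

View pics/w2.png

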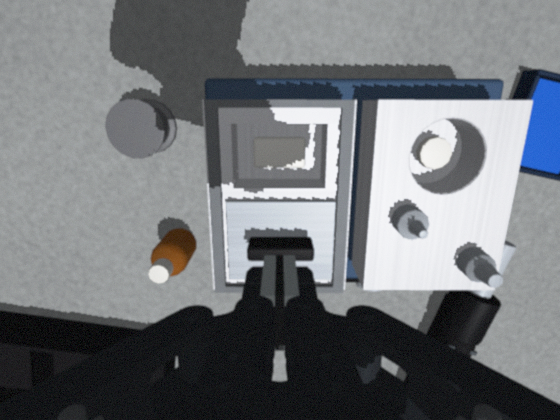

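The well (columns 231–327, rows 123–188) is completely open and lies within 2 px of prediction. The key is centred at (280,152). Now I'll move over it and go down.

{"fn": "carry_out", "kwargs": {
  "targets": [0,0,0,-0.02,0,0,0,0,0,0,-0.038,0,0,0,0,0.03,0,-0.038,0,0,0,0,0.06,0,-0.038,0,0,0,0,0.085,0,-0.038,0,0,0,0,0.1,0,-0.038,0,0,0,0,0.108,0,-0.038,0,0,0,0,0.108,0,-0.038,0,0,0]
}}

```text
clock: 6.68
tcp_pos: [0.5669, -0.1671, 0.1008]
orientation: [-0.126, 1.564, 0.125]
contact_force: [0.8, -0.4, 0.4]
grip_width: -0.0003
```

```bash
python3 st.py
```

```text
t 6.67 module-axes tcp [ 533.8 -253.7  100.8] F [ 0.7 -0.5  0.4]
```

{"fn": "carry_out", "kwargs": {
  "targets": [0,0.003,0,0,0,0,0,0,0.006,0,0,0,0,0,0,0.008,0,0,0,0,0,0,0.0095,0,0,0,0,0,0,0.0105,0,0,0,0,0,0,0.0105,0,0,0,0,0]
}}

```text
clock: 7.42
tcp_pos: [0.5676, -0.1673, 0.0919]
orientation: [-0.126, 1.563, 0.125]
contact_force: [-2.8, 1.0, 14.2]
grip_width: -0.0001
```

```bash
python3 st.py
```

```text
t 7.42 module-axes tcp [ 534.4 -254.    91.9] F [-2.6  1.5 14.2]
```

The 14 N force and z = 0.092 show the key is bottomed. I'll hold it for 1.5 s, commanding slightly below so the force stays up.

{"fn": "carry_out", "kwargs": {
  "targets": [0,0.0025,0,0,0,0,0,0,0.0025,0,0,0,0,0,0,0.0025,0,0,0,0,0,0,0.0025,0,0,0,0,0,0,0.0025,0,0,0,0,0,0,0.0025,0,0,0,0,0,0,0.0025,0,0,0,0,0,0,0.0025,0,0,0,0,0,0,0.0025,0,0,0,0,0,0,0.0025,0,0,0,0,0,0,0.0025,0,0,0,0,0,0,0.0025,0,0,0,0,0]
}}

```text
clock: 8.93
tcp_pos: [0.5677, -0.1673, 0.0918]
orientation: [-0.125, 1.562, 0.125]
contact_force: [-6.9, 2.4, 24.2]
grip_width: 0.0
```

{"fn": "carry_out", "kwargs": {
  "targets": [0,0.0025,0,0,0,0,0,0,0.0025,0,0,0,0,0,0,0.0025,0,0,0,0,0,0,0.0025,0,0,0,0,0]
}}

```text
clock: 9.43
tcp_pos: [0.5677, -0.1673, 0.0917]
orientation: [-0.124, 1.561, 0.126]
contact_force: [-7.6, 2.2, 24.1]
grip_width: -0.0003
```

```bash
python3 st.py
```

```text
t 9.43 module-axes tcp [ 534.5 -254.    91.7] F [-7.1  3.4 24.1]
```

{"fn": "carry_out", "kwargs": {
  "targets": [0,-0.01,0,0,0,0,0,0,-0.05,0,0,0,0,0,0,-0.09,0,0,0,0,0,0,-0.09,0,0.03,0,0,0,0,-0.09,0,0.07,0,0,0,0,-0.09,0,0.087,0,0,0,0,-0.09,0,0.087,0,0,0,0,-0.065,0,0.087,0,0,0,0,-0.042,0,0.087,0,0,0,0,-0.0365,0,0.087,0,0,0,0,-0.0365,0,0.087,0,0,0]
}}

```text
clock: 10.8
tcp_pos: [0.6528, -0.1539, 0.129]
orientation: [-0.123, 1.562, 0.126]
contact_force: [0.5, 0.1, 0.4]
grip_width: 0.0002
```

```bash
python3 st.py;  python3 -c "
from h import *
cv2.imwrite('pics/s4.png',cv2.resize(r.grab_frame('scene')[190:340,110:310],None,fx=4,fy=4))"
```

```text
t 10.8 module-axes tcp [ 620.7 -254.2  129. ] F [0.5 0.  0.4]
```

View pics/s4.png

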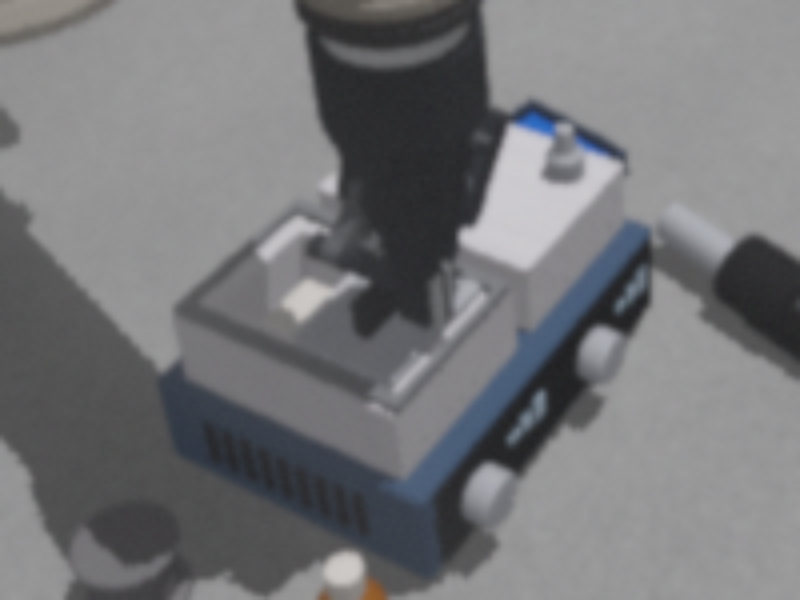

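The tips are on the +x side of the fin, about 10 mm off it, and the well is open with the white key up. Now I'll push the cover back.

{"fn": "carry_out", "kwargs": {
  "targets": [0,0,0,-0.004,0,0,0,0,0,0,-0.009,0,0,0,0,0,0,-0.014,0,0,0,0,0,0,-0.02,0,0,0,0,0,0,-0.026,0,0,0,0,0,0,-0.032,0,0,0,0,0,0,-0.038,0,0,0,0,0,0,-0.044,0,0,0,0,0,0,-0.05,0,0,0,0,0,0,-0.056,0,0,0,0,0,0,-0.06,0,0,0,0,0,0,-0.064,0,0,0]
}}

```text
clock: 12.35
tcp_pos: [0.59, -0.1641, 0.1291]
orientation: [-0.123, 1.561, 0.125]
contact_force: [1.5, 0.6, 0.5]
grip_width: -0.0001
```

```bash
python3 st.py
```

```text
t 12.35 module-axes tcp [ 557.  -254.4  129.1] F [1.6 0.3 0.5]
```

{"fn": "carry_out", "kwargs": {
  "targets": [0,0,0,-0.003,0,0,0,0,0,0,-0.0055,0,0,0,0,0,0,-0.0068,0,0,0,0,0,0,-0.0068,0,0,0,0,0,0,-0.0068,0,0,0]
}}

```text
clock: 12.98
tcp_pos: [0.583, -0.1652, 0.1289]
orientation: [-0.123, 1.561, 0.126]
contact_force: [0.6, 0.0, 0.8]
grip_width: -0.0001
```

```bash
python3 st.py
```

```text
t 12.97 module-axes tcp [ 550.  -254.4  128.9] F [ 0.6 -0.1  0.8]
```

{"fn": "carry_out", "kwargs": {
  "targets": [0,0,0,0.006,0,0,0,0,-0.03,0,0.012,0,0,0,0,-0.07,0,0.022,0,0,0,0,-0.09,0,0.022,0,0,0,0,-0.09,0,0.022,0,0,0,0,-0.09,0,0.022,0,0,0]
}}

```text
clock: 13.72
tcp_pos: [0.6035, -0.1616, 0.2178]
orientation: [-0.123, 1.563, 0.126]
contact_force: [0.6, -0.1, -0.3]
grip_width: -0.0002
```

```bash
python3 st.py; python3 - <<'E'
from h import *
i=r.camera_info('wrist');a=r.grab_frame('wrist');cv2.imwrite('pics/w3.png',a)
Rm=R.from_euler('z',9,degrees=True).as_matrix()
g=cv2.cvtColor(a,cv2.COLOR_BGR2GRAY)
for c in ([534,-253.5,143],[504,-253.5,121],[564,-253.5,121]): print(c,proj(i,Rm@np.array(c)/1000).round(1))
E
```

```text
t 13.72 module-axes tcp [ 570.8 -254.   217.8] F [ 0.5 -0.2 -0.3]
[534, -253.5, 143] [[279.9 164.9]]
[504, -253.5, 121] [[279.9 113.8]]
[564, -253.5, 121] [[279.7 201.8]]
```

View pics/w3.png

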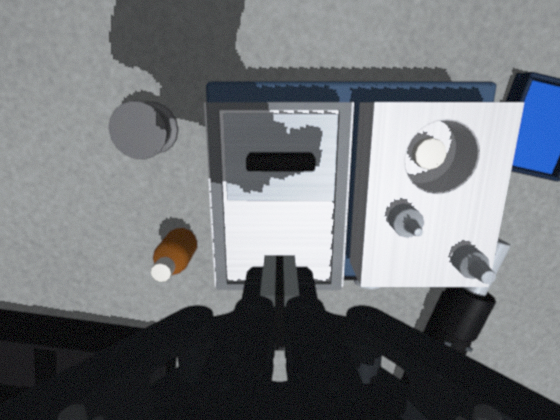

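The cover's +x edge is at row 201 (202 predicted if centred) and the fin is at (280,162). The well is covered, the nozzles and other loose things haven't moved, and the arm is clear.

```bash
python3 -c "
from bench import r
print(r.hand_in())"
```

```text
the job is handed in; nothing more can be done
None
```

The station reset is done and handed in at about 13.8 s of the 51 s allowed.

- **Opening:** I pushed the cover about 60 mm to +x by its fin with the fingers shut. A wrist picture showed the slot well completely open before I reached in.
- **Pressing:** The key went down to its stop, with the tip at z = 0.092 m against the 0.092 m expected. I held it there for about 2 s at 14–24 N, more than the 5 N it needs. A picture after I let go showed the white key and the well open; I did not measure the key's return travel.
- **Closing:** I pushed the cover back until it was centred over the well, its edge within about 1 px (under 1 mm) of where it should be. The arm finished raised and touching nothing.
- **Surroundings:** In the last picture the round key looked untouched, and the nozzles, bottle, spool and tray were where they had been. The driver was out of that view, but the arm worked only above the station after its first move.

No check failed. The first estimates of the fin's position across the module differed by about 5 mm between the top and wrist cameras. I used the close wrist view, and the later pictures agreed with it.

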